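# Clamp a bearing pattern in the drill vise

## Robot

A 6-joint arm with a two-finger parallel gripper is mounted at the origin on the work surface. World frame = base frame: x ahead of the robot, y to its left, z up, the work surface at z = 0. Lengths are in mm, angles in rad, forces in N, time in s.
With the tool pointing down it reaches from about 350 to 875 mm from the base axis. Payload 4.2 kg.
Tool frame: the origin (TCP) lies midway between the tips of the shut fingers; the grasp point (between the pads) lies 19 mm behind it; z points along the fingers, y is the line along which they close (so a half turn about z gives the same grasp; the last joint's range is limited). The gripper opens to 85 mm and grips with 20 to 120 N. Pads are 22 mm wide; open, the fingers measure 114 mm over their backs; the gripper's body (76 mm by 85 mm) begins 54 mm behind the grasp point. The pads swing forward as they close: fully open they stand 13 mm farther back than shut.
Start: joints at [1.441, 0.385, 0.008, 0, -1.194, -0.259], TCP at [236.891, 578.344, 231.312] pointing down, gripper open.
Joint ranges: [-3.14, 3.14], [-1.21, 2.06], [-1.07, 1.41], [-3.16, 2.05], [-2.99, -0.16], [-3.1, 3.1]. Speed limits (rad/s): [2.79, 2.79, 3.14, 3.14, 3.14, 3.14].

## Interface

Orientations are given as a unit quaternion [x, y, z, w].
In Python, from bench import read_state, get_image, job_done gives the robot as it stands.
- The arm moves only by the shell command python3 -m jog 'ROWS'. ROWS is JSON, a list of rows, each a list of 3 entries, a list of its own where there are three numbers: the shift along the world's x, y, z scaled (see below), then the turn, a rotation vector about the world's x, y, z scaled (see below), then the gripper's target within -1 to 1 (shut at 1, half-way at 0, fully open at -1). In form: [[[x, y, z], [wx, wy, wz], claw], ...]. A call has 1 to 20 rows; each row is the pose to reach, as a shift and turn from the pose commanded when the call began; what a row does not reach only later rows make up. The controller multiplies each number of a shift by 10 cm and each number of a turn by 120 degrees. A row lasts 1/10 s, in which the tool goes at most 50 mm and 8.59 degrees, less where a joint would pass 70% of its speed; a pose out of reach is approached as far as the arm can. A call with a number of a shift or a turn outside -1 to 1 is refused whole. A call with a gripper value outside its range is refused whole. The fingers move at their own pace and stop on an object; the grip force is fixed at half the most. Time passes only in rows, so rows that repeat a pose let the fingers close. It gives the time, the measured TCP pose, the force, the opening and the grip force at its end, in the units of the state.
- read_state(): the state, without advancing time (a new reading comes with each control period).
- get_image(name): name is "scene" or "top"; returns a dict with "frame" (384x512x3 uint8, red, green, blue), "range_z" (384x512 float32, mm along the optical axis (not along the pixel's ray), 0 where there is no reading), "fx", "fy", "cx", "cy" (pixels), "distortion" ([k1, k2, p1, p2, k3] as OpenCV has them; the pictures are not rectified), "R" (3x3) and "t" (3): a world point X has camera coordinates R X + t. Camera axes: x right, y down, z forward; pixel columns grow to the right and rows downward; lengths in mm; the calibration is good to about 2 mm. A picture is of the moment at which its call begins.
- job_done(): hands the job in; it is judged then, once.
The state is a dict: "clock": time; "joints": joint angles; "joint_vel": joint speeds; "joint_efforts": joint torques, N m; "position": TCP position; "ee_rot": TCP orientation; "contact_force": force on the tool from outside, world axes, zero at the start; "wrist_torque": the same for the moment, N m; "gripper_width": finger opening in mm; "grasp_force": force on a finger pad.
Only numpy, scipy, OpenCV 4.12 (cv2) and the standard library are available. Lean on these libraries where they do the work, as an engineer would, in place of code of your own. Each camera call takes 0.05 s, during which the arm holds its last target. There are 200 camera calls.

## Task

Clamp the wooden bearing pattern in the drill vise so that its feet can be drilled. Set it down gently on the two steel parallels, boss up, centred along the jaws and square against the fixed jaw, then slide the moving jaw up until it touches the pattern, and only then press the cam lever all the way down to lock it. The pattern must end up flat on both parallels and gripped between the jaws; do not push the things lying about out of their places.

Things in the scene. Friction and masses are not known exactly. Their poses are not given: they have to be found in the camera images.
- vise: Dark cast-iron drill vise bolted to the bench, 310 long, 110 mm wide (176 over its four corner lugs, 12 mm high). Origin: on the bench under its middle. x: along the bed towards the fixed jaw, y: along the jaws, z: up. Flat bed 26 mm above the bench. Fixed jaw's steel face at x = +100 mm; both jaws 120 mm wide (y -60 to +60), tops 66 mm above the bench. Does not move.
- jaw_plate: Steel face plate of the sliding jaw, 120 wide, 40 tall, 8 mm thick. Origin: on the bed, at the middle of the foot of its gripping face; axes as the vise's, x towards the fixed jaw. Jaw opening = 100 mm minus the x of this point in the vise's frame.
- jaw_back (a point): Middle of the flat, upright rear face of the sliding jaw, where one pushes it, 46 mm above the bench. That face is 120 mm wide, its top 66 mm above the bench; 40 mm behind the gripping face while the lever is up. Behind it a low saddle, top 40 mm above the bench, free for 50 mm along x, then the round housing of the lever's shaft (top 55 mm above the bench).
- jaw (a joint): Sliding jaw, in m: 0 = open 125 mm; grows as the jaw is pushed towards the fixed jaw (opening = 125 mm minus this, lever up), up to 0.080. It slides stiffly (about 8 N) and stays where it is left.
- cam_lever (a joint): Cam lever, in rad: 0 = up at 45 degrees, leaning to the rear (away from the fixed jaw); pressed down to 0.785 = level, fully down, locked. Turns stiffly (about 0.3 N m, 3 to 6 N near its end) and stays where it is left. Pressing it down drives the jaw plate 3 mm forward out of the sliding jaw, which grips a part that the jaw already touches.
- lever_end (a point): Centre of the rounded end of the cam lever's black grip (19 mm thick, 52 mm long, on a 12 mm steel bar). It is 112 mm from the lever's shaft, which lies 42 mm above the bench and crosses the vise 105 mm behind the gripping face (lever up). The lever swings in an upright plane 72 mm to the vise's -y side, clear of the bed, and travels with the sliding jaw.
- pattern: Wooden pattern of a bearing pedestal, 0.2 to 0.33 kg: flat base 140 x 60 x 30 mm; on its middle a round-topped boss 60 mm long, 34 mm wide between flat sides, its top 86 mm above the underside (30 mm radius about a line 56 mm up). On each foot a round pad, 30 mm across, 5 mm high. Origin: centre of the underside; x along the 140 mm, y across the 60 mm and the boss, z up. Same both ways round.
- parallel_a: Steel parallel, a bar 12 x 120 x 22 mm standing loose on edge on the vise's bed, its top 48 mm above the bench, its length along the jaws, close to the fixed jaw. Origin: centre of its underside; x across its 12 mm, y along its length.
- parallel_b: The other steel parallel, of the same size, standing about 36 mm nearer to the sliding jaw.
- rammer: Bystander: turned wooden sand rammer standing upright, 72 mm across, 240 mm tall. Origin: centre of its foot.
- jar: Bystander: white plastic jar, 84 mm across, 130 mm tall. Origin: centre of its foot.
- offcut: Bystander: plain wooden batten 150 x 45 x 18 mm lying near the pattern. Origin: centre of its underside.
- flange: Bystander: round wooden flange pattern, a disc 110 mm across with a hub, 50 mm tall. Origin: centre of its underside.
- brush: Bystander: bench brush, 210 mm long, lying beside the vise. Origin: its middle.
- mallet: Bystander: wooden mallet, 260 mm long, head 68 mm high. Origin: its middle.
- square: Bystander: try square, 150 mm blade lying flat. Origin: middle of its stock.
Not all that is in view belongs to the job. What is shaped like the pattern but yellow is not meant. What is shaped like the parallel_a but red is not meant.

How it is judged (in metres and radians):
On the way, in this order (a step that is already met when the one before it is completed fails the run):
1. the pattern lies flat on both parallels, boss up and centred along the open jaws, the lever still up (z of pattern in the frame of vise between 0.046 and 0.05 m and angle between pattern's own z axis and vertical below 0.04 rad and y of pattern in the frame of vise between -0.015 and 0.015 m and x of pattern in the frame of vise between 0.045 and 0.075 m and x of jaw_plate in the frame of vise between -0.1 and 0.032 m and value of joint cam_lever below 0.35 rad), for 0.2 s.
2. the sliding jaw has been pushed up to the pattern, which is against the fixed jaw, the lever still up (z of pattern in the frame of vise between 0.046 and 0.05 m and angle between pattern's own z axis and vertical below 0.04 rad and y of pattern in the frame of vise between -0.015 and 0.015 m and x of pattern in the frame of vise above 0.0675 m and x of jaw_plate in the frame of vise above 0.0375 m and value of joint cam_lever below 0.35 rad), for 0.2 s.
At the end, for the whole second after the job is handed in: Pattern boss up on both standing parallels (within 2 mm, 0.04 rad), within 15 mm of the jaws' middle, against the fixed jaw (2 mm, 0.03 rad); sliding jaw's plate bears on it with over 3 N (within 2 mm of 60 mm opening), cam lever down (above 0.70 rad), pattern at rest (z of pattern in the frame of vise between 0.046 and 0.05 m and angle between pattern's own z axis and vertical below 0.04 rad and y of pattern in the frame of vise between -0.015 and 0.015 m and x of pattern in the frame of vise above 0.068 m and angle between the x axis of pattern and the y axis of vise, either way round below 0.03 rad and x of jaw_plate in the frame of vise above 0.038 m and contact force between jaw_plate and pattern above 3 N and value of joint cam_lever above 0.7 rad and angle between each of parallel_a, parallel_b's own z axis and vertical below 0.1 rad and linear speed of pattern below 0.01 m/s); the robot touches nothing.
It fails at once if the pattern is dropped or slammed into the vise (over 0.5 m/s within the last 35 mm above the parallels) (z of pattern in the frame of vise below 0.083 m and horizontal distance between pattern and vise below 0.12 m and linear speed of pattern above 0.5 m/s).
It fails at once if a bystander is pushed more than 30 mm from its place (distance of any of rammer, jar, offcut, flange, brush, mallet, square from where it was at the start of the episode above 0.03 m).
It also fails if it takes over 64 s, if anything falls off the work surface, if the arm or the gripper's body presses on something with over 40 N, if the wrist force passes 120 N, or if a joint passes its speed limit or range.

## Working session

There is one attempt and no reset: what is moved stays moved. The work goes in short steps, Python scripts to look and compute and a shell command to move; the robot and the scene stay as the last step left them, time stands still between calls to the robot, and variables do not carry over. Pictures are saved under pics/ and viewed, at most 12 in all, crops included, and the job is handed in when it is done.

```bash
mkdir -p pics
cat > h.py <<'E'
import numpy as np, cv2
from bench import read_state, get_image, job_done
def pts(im):
    h,w=im["range_z"].shape
    u,v=np.meshgrid(np.arange(w),np.arange(h))
    K=np.array([[im["fx"],0,im["cx"]],[0,im["fy"],im["cy"]],[0,0,1.]])
    n=cv2.undistortPoints(np.stack([u,v],-1).reshape(-1,1,2).astype(np.float64),K,np.array(im["distortion"],float)).reshape(h,w,2)
    z=im["range_z"].astype(float)
    c=np.dstack([n[...,0]*z,n[...,1]*z,z])
    P=(c-np.array(im["t"]))@np.array(im["R"])
    P[z==0]=np.nan
    return P
E
python3 - <<'E'
from h import *
import pickle
for n in("scene","top"):
    im=get_image(n); np.savez("pics/%s0.npz"%n,P=pts(im),f=im["frame"])
    cv2.imwrite("pics/%s0.png"%n,cv2.resize(im["frame"][...,::-1],(800,600),interpolation=cv2.INTER_CUBIC))
    print(n,im["R"],im["t"])
print(read_state())
E
```

```text
scene [[-0.75804915  0.65201173 -0.01556235]
 [ 0.5482038   0.62406935 -0.55678545]
 [-0.35331867 -0.43060208 -0.83051055]] [ 399.54102227 -188.05206938 1815.7178861 ]
top [[ 0.01330972 -0.99981397  0.01395966]
 [-0.99491788 -0.01463547 -0.09962035]
 [ 0.09980613 -0.01256279 -0.99492759]] [ -40.87237503  511.32264806 1295.55467085]
{'clock': 0.1, 'joints': array([ 1.44059312e+00,  3.85481297e-01,  6.77264257e-03, -4.17643104e-04,
       -1.19402551e+00, -2.58636954e-01]), 'joint_vel': array([-6.30603800e-04, -9.04112079e-05,  2.43258028e-03,  9.46013333e-04,
       -1.21317058e-03,  3.00506212e-04]), 'joint_efforts': array([-2.70989631e-04, -3.93321347e+01,  1.88927776e+01,  4.19796109e+00,
       -2.61112807e-03,  4.10695904e-06]), 'position': array([236.71660907, 577.8733472 , 230.33654646]), 'ee_rot': array([ 9.81144512e-01, -1.93273047e-01, -1.31521517e-04,  9.79377461e-04]), 'contact_force': array([-0.23108054, -0.08366836,  0.04954808]), 'wrist_torque': array([-0.00920349, -0.0267823 , -0.0102103 ]), 'grasp_force': 0.0, 'gripper_width': 85.12647700580372}
```

View pics/top0.png

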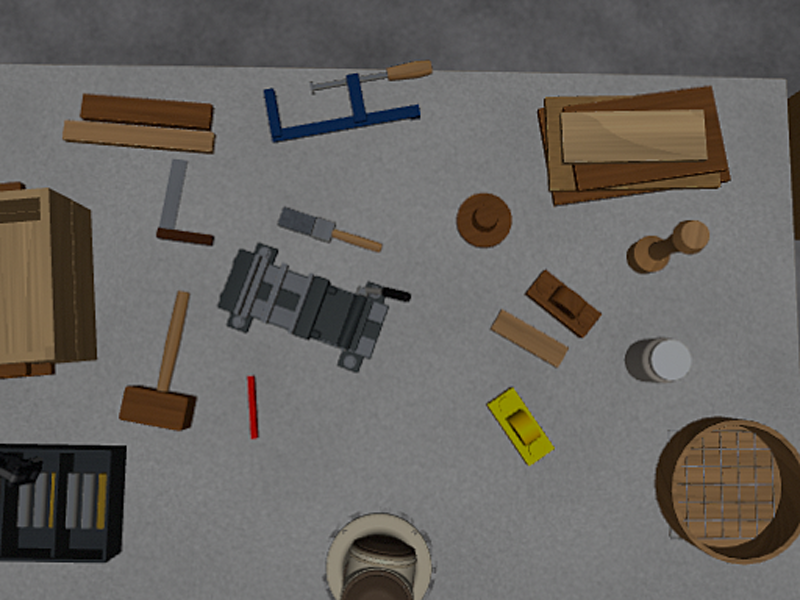

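View pics/scene0.png

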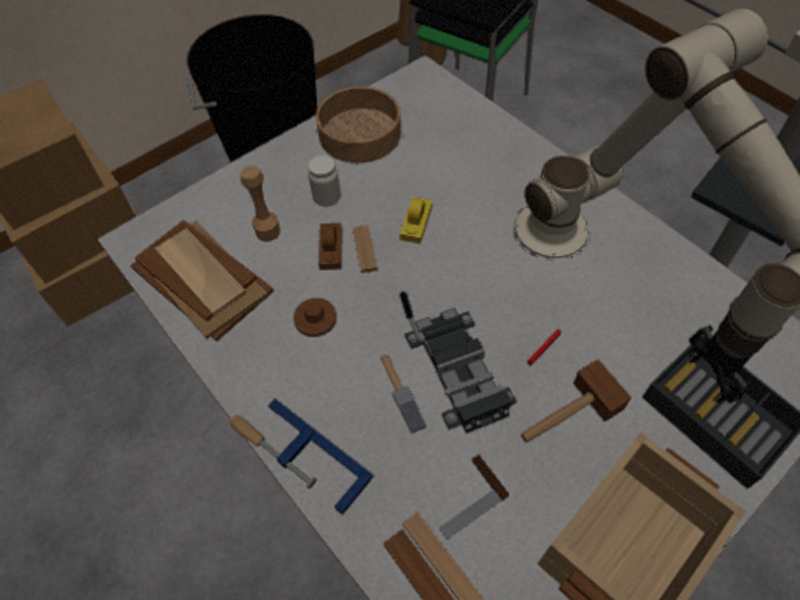

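The top view shows the brown pattern at (563,303), the offcut beside it at (528,338) and the rammer at about (650,255). The vise is centred near (305,305), with its fixed jaw at about (257,285) and the lever grip at (397,295). The red bar and the yellow pattern are decoys.

Run:
```python
from h import *
def rect(Q):
    c,s,a=cv2.minAreaRect(Q[:,:2].astype(np.float32)); return np.round(c,1),np.round(s,1),round(a,2)
S=512/800
for n in("top","scene"):
    d=np.load(f"pics/{n}0.npz");P=d["P"]
    X=P.reshape(-1,3); X=X[~np.isnan(X[:,0])]
    if n=="top":
        for (u,v) in [(563,303),(545,290),(585,318),(528,338),(257,285),(315,305),(397,295),(650,255),(690,235),(665,360),(250,405),(484,220)]:
            print((u,v),np.round(P[int(v*S),int(u*S)],1))
        c=P[int(303*S),int(563*S)][:2]; C=c
        v0=P[int(305*S),int(305*S)][:2]
    r=np.hypot(*(X[:,:2]-C).T)
    t=X[(r<95)&(X[:,2]>22)&(X[:,2]<40)]; print(n,"base",len(t),rect(t),np.median(t[:,2]))
    t=X[(r<95)&(X[:,2]>60)&(X[:,2]<100)]; print("boss",len(t),rect(t),t[:,2].max(), t[:,:2].mean(0))
    t=X[(r<95)&(X[:,2]>10)&(X[:,2]<21)]; print("offcut",len(t),rect(t))
    rv=np.hypot(*(X[:,:2]-v0).T)
    t=X[(rv<190)&(X[:,2]>59)&(X[:,2]<73)]
    print("jaws",len(t))
    m=(rv<200); h,e=np.histogram(X[m,2],bins=np.arange(-6,130,4)); print(dict(zip(e[:-1],h)))
    im=np.zeros((400,400),np.float32)
    Q=X[m]; 
    i=np.clip((200-(Q[:,0]-v0[0])).astype(int),0,399);j=np.clip((200-(Q[:,1]-v0[1])).astype(int),0,399)
    im[i,j]=Q[:,2]
    g=cv2.applyColorMap(np.clip(cv2.dilate(im,np.ones((4,4)))*3,0,255).astype(np.uint8),cv2.COLORMAP_JET)
    f=cv2.resize(d["f"][...,::-1],None,fx=4,fy=4,interpolation=cv2.INTER_CUBIC)
    if n=="top": crop=f[145*4:245*4,135*4:270*4]; print(v0); g0=g
    else: g1=g
cv2.imwrite("pics/h.png",np.hstack([g0,g1])); 
cv2.imwrite("pics/c.png",crop); print(crop.shape)
```

```text
(563, 303) [ 501.6 -334.7   87.5]
(545, 290) [ 530.3 -311.5   36.5]
(585, 318) [ 477.3 -390.8   32.8]
(528, 338) [ 437.1 -281.    20.1]
(257, 285) [529.5 239.3  50.1]
(315, 305) [491.  126.7  66.6]
(397, 295) [508.5 -27.5 117. ]
(650, 255) [ 593.4 -503.4   80.3]
(690, 235) [ 601.5 -508.2  239.4]
(665, 360) [ 396.6 -503.4  134.3]
(250, 405) [301.5 249.2  21.3]
(484, 220) [ 663.4 -191.7   49.8]
top base 690 (array([ 473.8, -328.2]), array([141.7, 136.8]), 52.16) 31.457482657142315
boss 262 (array([ 503.6, -350.8]), array([58.6, 35.8]), 52.32) 94.18207869673579 [ 503.63391977 -348.15172011]
offcut 337 (array([ 468. , -304.6]), array([152.6, 102.4]), 32.73)
jaws 1167
{np.int64(-6): np.int64(921), np.int64(-2): np.int64(3839), np.int64(2): np.int64(2757), np.int64(6): np.int64(406), np.int64(10): np.int64(408), np.int64(14): np.int64(442), np.int64(18): np.int64(419), np.int64(22): np.int64(415), np.int64(26): np.int64(521), np.int64(30): np.int64(158), np.int64(34): np.int64(103), np.int64(38): np.int64(363), np.int64(42): np.int64(344), np.int64(46): np.int64(295), np.int64(50): np.int6
[... 1068 characters left out ...]
int64(206), np.int64(30): np.int64(89), np.int64(34): np.int64(128), np.int64(38): np.int64(197), np.int64(42): np.int64(170), np.int64(46): np.int64(183), np.int64(50): np.int64(136), np.int64(54): np.int64(82), np.int64(58): np.int64(144), np.int64(62): np.int64(356), np.int64(66): np.int64(216), np.int64(70): np.int64(33), np.int64(74): np.int64(5), np.int64(78): np.int64(5), np.int64(82): np.int64(6), np.int64(86): np.int64(7), np.int64(90): np.int64(5), np.int64(94): np.int64(5), np.int64(98): np.int64(11), np.int64(102): np.int64(8), np.int64(106): np.int64(6), np.int64(110): np.int64(11), np.int64(114): np.int64(6), np.int64(118): np.int64(9), np.int64(122): np.int64(9)}
(400, 540, 3)
```

View pics/h.png

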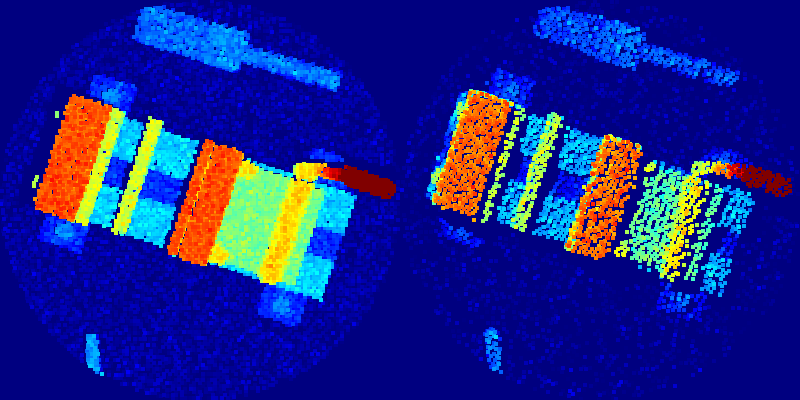

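View pics/c.png

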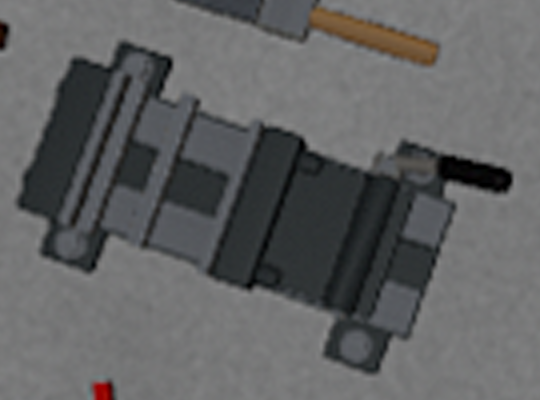

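The height maps show the fixed jaw, both standing parallels (yellow-green), the sliding jaw and the lever grip on the +x side. The enlarged crop agrees. Next I'll fit rectangles to the separate parts.

```bash
cat >> h.py <<'E'
def comps(X,c,r,lo,hi,cell=3,minn=25):
    """connected blobs of points in a height band -> list of point sets"""
    m=(np.hypot(X[:,0]-c[0],X[:,1]-c[1])<r)&(X[:,2]>lo)&(X[:,2]<hi); Q=X[m]
    ij=((Q[:,:2]-np.array(c)+r)/cell).astype(int); g=np.zeros((int(2*r/cell)+2,)*2,np.uint8); g[ij[:,0],ij[:,1]]=1
    n,l=cv2.connectedComponents(g); k=l[ij[:,0],ij[:,1]]
    return [Q[k==i] for i in range(1,n) if (k==i).sum()>=minn]
def rect(Q,lo=1,hi=99):
    c,s,a=cv2.minAreaRect(Q[:,:2].astype(np.float32)); b=np.radians(a); R=np.array([[np.cos(b),np.sin(b)],[-np.sin(b),np.cos(b)]])
    q=Q[:,:2]@R.T; l,h=np.percentile(q,[lo,hi],axis=0); return ((l+h)/2)@R, h-l, a
def load(n):
    X=np.load(f"pics/{n}.npz")["P"].reshape(-1,3); return X[~np.isnan(X[:,0])]
E
python3 - <<'E'
from h import *
f=lambda t:[np.round(x,1) for x in t]
for n in("top0","scene0"):
    X=load(n)
    for nm,c,r,lo,hi,cell in [("base",(503,-346),90,26,42,4.5 if n[0]=="s" else 3),("boss",(503,-346),60,45,100,4),("jaws",(490,144),175,58,74,4),("par",(515,190),75,40,57,2.5 if n[0]=="t" else 3.5),("lever",(508,-5),70,75,140,5)]:
        for Q in comps(X,c,r,lo,hi,cell): print(n,nm,len(Q),*f(rect(Q)),"z",np.round(np.median(Q[:,2]),1))
    Q=comps(X,(508,-5),70,75,140,5)
    for q in Q: print("end",q[q[:,2]>112].mean(0),q[:,2].max())
E
```

```text
top0 base 600 [ 503.8 -350.8] [138.   59.8] 52.4 z 32.3
top0 boss 293 [ 504.1 -350. ] [57.9 34.5] 52.2 z 79.8
top0 jaws 550 [488.  138.8] [ 40.  117.2] 71.5 z 67.0
top0 jaws 598 [533.2 271.7] [ 42.  117.4] 71.1 z 66.7
top0 par 188 [514.2 207. ] [ 12.9 115.9] 71.2 z 48.8
top0 par 192 [531.2 243.7] [15.7 99.6] 71.8 z 48.8
top0 lever 134 [510.2 -18.5] [63.9 17.8] 70.4 z 111.0
end [504.192108   -35.52962253 122.49546241] 132.7996313286213
scene0 base 163 [ 517.  -333.3] [103.8  59.2] 52.4 z 31.3
scene0 boss 116 [ 512.3 -339.1] [43.1 33.8] 49.3 z 74.8
scene0 jaws 327 [493.  139.3] [ 42.3 116.9] 72.0 z 64.8
scene0 jaws 398 [537.8 271.9] [ 42.7 117.6] 71.9 z 64.8
scene0 par 69 [498.8 156.1] [  8.7 120. ] 69.5 z 48.6
scene0 par 121 [518.6 207.5] [ 14.7 117.1] 70.0 z 46.9
scene0 lever 98 [511.7 -16.2] [61.3 18.6] 71.5 z 105.2
end [507.05799127 -33.19915156 120.44192031] 130.10087155215675
```

Both cameras put the pattern near (505,-350.5) with its x axis at 52.3°, and the vise x axis at about 71.4°. The jaw opening is about 98 mm. Sizes match the data given. Moving towards the pattern now.

```bash
python3 -m jog '[[[0.135,-0.465,0],[0,0,-0.044],-1],[[0.27,-0.93,0],[0,0,-0.088],-1]]'; python3 -m jog '[[[0.135,-0.465,0],[0,0,-0.044],-1],[[0.27,-0.93,0],[0,0,-0.088],-1]]'
```

```text
clock: 0.3
position: [263.7, 484.5, 229.8]
ee_rot: [0.959, -0.284, 0.0, 0.001]
contact_force: [0.8, -0.3, 0.8]
gripper_width: 85.6
grasp_force: 0.0
clock: 0.5
position: [290.9, 390.2, 230.8]
ee_rot: [0.929, -0.371, -0.0, 0.001]
contact_force: [0.4, 0.5, -0.3]
gripper_width: 85.5
grasp_force: 0.0
```

```bash
python3 -m jog '[[[0.135,-0.465,0],[0,0,-0.044],-1],[[0.27,-0.93,0],[0,0,-0.088],-1]]'>/dev/null
python3 -m jog '[[[0.135,-0.465,0],[0,0,-0.044],-1],[[0.27,-0.93,0],[0,0,-0.088],-1]]'>/dev/null
python3 -m jog '[[[0.135,-0.465,0],[0,0,-0.044],-1],[[0.27,-0.93,0],[0,0,-0.088],-1]]'>/dev/null
python3 -m jog '[[[0.135,-0.465,0],[0,0,-0.044],-1],[[0.27,-0.93,0],[0,0,-0.088],-1]]'>/dev/null
python3 -m jog '[[[0.135,-0.465,0],[0,0,-0.044],-1],[[0.27,-0.93,0],[0,0,-0.088],-1]]'>/dev/null
python3 -m jog '[[[0.135,-0.465,0],[0,0,-0.044],-1],[[0.27,-0.93,0],[0,0,-0.088],-1]]'>/dev/null
python3 -m jog '[[[0.135,-0.465,0],[0,0,-0.044],-1],[[0.27,-0.93,0],[0,0,-0.088],-1]]'>/dev/null
python3 -m jog '[[[0.13,-0.46,-0.2],[0,0,-0.044],-1],[[0.26,-0.92,-0.4],[0,0,-0.088],-1],[[0.26,-0.92,-0.8],[0,0,-0.088],-1],[[0.26,-0.92,-0.8],[0,0,-0.088],-1],[[0.26,-0.92,-0.8],[0,0,-0.088],-1]]'
python3 - <<'E'
from h import *
for n in("scene",):
    im=get_image(n); f=im["frame"][...,::-1]; P=pts(im); np.savez("pics/scene1.npz",P=P,f=f)
    cv2.imwrite("pics/s1.png",cv2.resize(f[90:220,150:330],None,fx=4,fy=4,interpolation=cv2.INTER_CUBIC))
im=get_image("top");f=im["frame"][...,::-1];cv2.imwrite("pics/t1.png",f)
s=read_state();print(s["position"],s["ee_rot"],s["joints"])
E
```

```text
clock: 2.4
position: [505.3, -350.5, 150.9]
ee_rot: [-0.44, 0.898, 0.001, -0.001]
contact_force: [0.2, 0.2, 0.1]
gripper_width: 85.4
grasp_force: 0.0
[ 506.97265141 -350.46517568  153.73162095] [-0.44014534  0.89792478 -0.00152511  0.0009167 ] [-3.42169201e-01  4.30608658e-01 -1.25417517e-01  9.64064096e-04
 -1.01130660e+00 -3.17614779e-01]
```

View pics/s1.png

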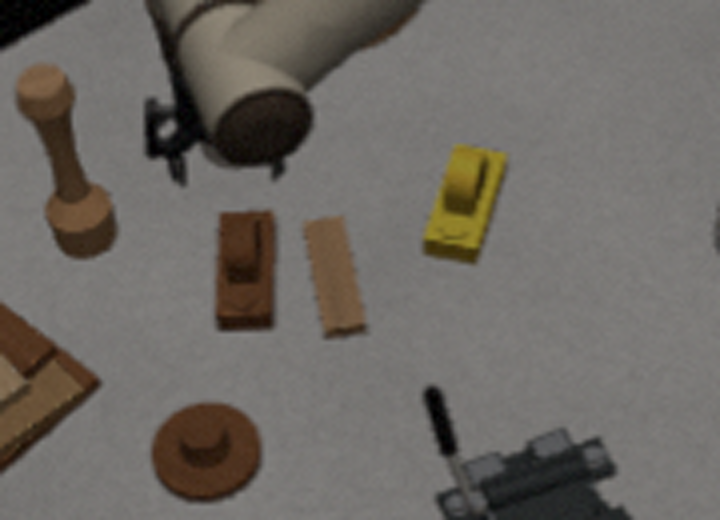

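The fingers are open above the boss. In the crop their tips are at about (180,180) and (280,175) and the boss is at (243,235), which fits a tool still 115 mm higher. Descending and gripping.

```bash
python3 -m jog '[[[0,0,-0.35],[0,0,0],-1],[[0,0,-0.7],[0,0,0],-1],[[0,0,-0.9],[0,0,0],-1]]'
python3 -m jog '[[[0,0,-0.15],[0,0,0],-1],[[0,0,-0.24],[0,0,0],-1],[[0,0,-0.24],[0,0,0],1],[[0,0,-0.24],[0,0,0],1],[[0,0,-0.24],[0,0,0],1],[[0,0,-0.24],[0,0,0],1],[[0,0,-0.24],[0,0,0],1],[[0,0,-0.24],[0,0,0],1],[[0,0,-0.24],[0,0,0],1],[[0,0,-0.24],[0,0,0],1]]'
```

```text
clock: 2.8
position: [506.2, -349.5, 61.8]
ee_rot: [-0.44, 0.898, -0.0, 0.001]
contact_force: [-1.1, 0.5, 0.1]
gripper_width: 85.4
grasp_force: 0.0
clock: 3.8
position: [506.9, -351.0, 38.8]
ee_rot: [-0.44, 0.898, -0.001, 0.001]
contact_force: [-0.1, 1.9, 6.1]
gripper_width: 33.3
grasp_force: 61.5
```

```bash
python3 -m jog '[[[0,0,0.2],[0,0,0],1],[[0,0,0.5],[0,0,0],1],[[0,0,0.9],[0,0,0],1],[[0,0,0.9],[0,0,0],1],[[0,0,0.9],[0,0,0],1]]'
python3 - <<'E'
from h import *
a=np.radians(71.4);u=np.array([np.cos(a),np.sin(a)]);w=np.array([-u[1],u[0]])
for n in("top0","scene0"):
    X=load(n)
    for Q in comps(X,(490,144),175,58,74,4)+comps(X,(515,190),75,43,55,2.5 if n[0]=="t" else 3.5):
        print(n,len(Q),"s",np.round(np.percentile(Q[:,:2]@u,[0,2,50,98,100]),1),"w",np.round(np.percentile(Q[:,:2]@w,[0,2,50,98,100]),1))
im=get_image("scene");P=pts(im); f=im["frame"][...,::-1]
np.savez("pics/scene2.npz",P=P,f=f)
X=P.reshape(-1,3);X=X[~np.isnan(X[:,0])]
for Q in comps(X,(506,-350),95,108,134,5): print("held base",len(Q),rect(Q),np.median(Q[:,2]))
for Q in comps(X,(506,-350),95,70,150,5): print("held low",len(Q),np.percentile(Q,[0,2,50],axis=0)[:,2])
s=read_state();print(s["position"],s["ee_rot"])
cv2.imwrite("pics/s2.png",cv2.resize(f[90:220,150:330],None,fx=4,fy=4,interpolation=cv2.INTER_CUBIC))
E
```

```text
clock: 4.3
position: [505.6, -350.3, 127.4]
ee_rot: [-0.439, 0.899, 0.0, 0.0]
contact_force: [-0.8, -0.1, -3.7]
gripper_width: 33.4
grasp_force: 61.0
top0 550 s [266.7 267.7 285.7 306.7 307.6] w [-478.1 -475.6 -417.6 -361.  -358.4]
top0 598 s [405.9 406.9 427.  447.8 449.8] w [-478.7 -476.2 -418.2 -361.3 -358.8]
top0 82 s [354.  354.5 361.2 366.4 367.2] w [-420.7 -419.  -389.7 -363.2 -361.7]
top0 174 s [392.3 393.2 399.6 407.9 408.3] w [-477.6 -474.9 -426.6 -378.3 -373.3]
top0 91 s [353.6 354.2 360.1 366.4 366.9] w [-480.8 -479.3 -449.5 -422.3 -420.7]
scene0 327 s [265.7 269.  289.5 309.5 311.3] w [-483.4 -480.4 -422.7 -365.6 -362.7]
scene0 398 s [406.4 408.4 429.8 450.3 451.6] w [-483.2 -481.2 -423.5 -366.1 -360.4]
scene0 53 s [300.6 302.8 307.1 310.6 312.8] w [-482.8 -482.8 -428.5 -371.6 -370.3]
scene0 104 s [353.4 355.3 361.8 369.2 369.8] w [-485.1 -482.9 -429.7 -367.4 -366.6]
held base 210 (array([ 526.05075295, -321.82850786]), array([76.92426947, 60.3003359 ]), 52.501983642578125) 118.78277802972292
held low 302 [ 84.7759763   89.59691107 118.51814555]
[ 504.67764027 -349.96377001  125.96550028] [-4.38890908e-01  8.98539146e-01  1.37680781e-03 -5.27131221e-04]
```

View pics/s2.png

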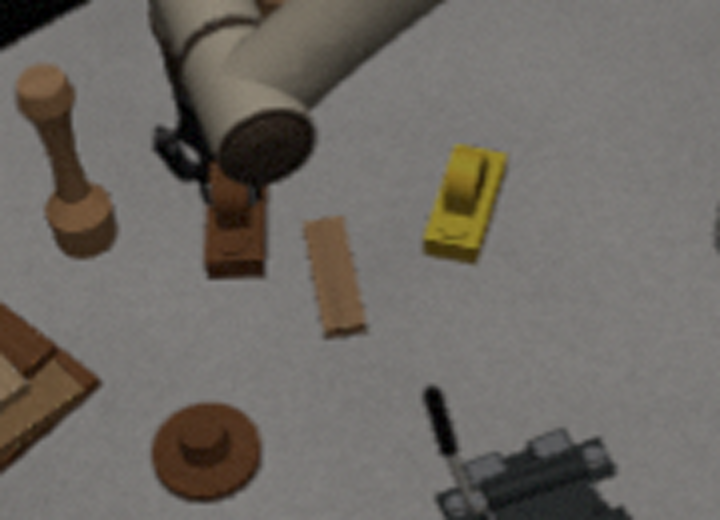

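The pattern is held square, with no slip seen. It is about 3 mm off centre along its length, and I've allowed for that. Lifting over the lever and carrying it to the vise.

```bash
python3 -m jog '[[[0,0,0.4],[0,0,0],1],[[0,0,0.8],[0,0,0],1],[[0,0,0.93],[0,0,0],1]]'>/dev/null
python3 -m jog '[[[0.008,0.315,0],[0,0,0.05],1],[[0.016,0.63,0],[0,0,0.1],1],[[0.023,0.945,0],[0,0,0.152],1]]'>/dev/null
python3 -m jog '[[[0.008,0.315,0],[0,0,0.05],1],[[0.016,0.63,0],[0,0,0.1],1],[[0.023,0.945,0],[0,0,0.152],1]]'>/dev/null
python3 -m jog '[[[0.008,0.315,0],[0,0,0.05],1],[[0.016,0.63,0],[0,0,0.1],1],[[0.023,0.945,0],[0,0,0.152],1]]'>/dev/null
python3 -m jog '[[[0.008,0.315,0],[0,0,0.05],1],[[0.016,0.63,0],[0,0,0.1],1],[[0.023,0.945,0],[0,0,0.152],1]]'>/dev/null
python3 -m jog '[[[0.008,0.315,0],[0,0,0.05],1],[[0.016,0.63,0],[0,0,0.1],1],[[0.023,0.945,0],[0,0,0.152],1]]'>/dev/null
python3 -m jog '[[[0.008,0.315,0],[0,0,0.05],1],[[0.016,0.63,0],[0,0,0.1],1],[[0.024,0.949,-0.2],[0,0,0.15],1],[[0.024,0.949,-0.6],[0,0,0.15],1],[[0.024,0.949,-0.8],[0,0,0.15],1],[[0.024,0.949,-0.8],[0,0,0.15],1],[[0.024,0.949,-0.8],[0,0,0.15],1]]'
python3 - <<'E'
from h import *
im=get_image("scene");P=pts(im); f=im["frame"][...,::-1]
np.savez("pics/scene3.npz",P=P,f=f)
X=P.reshape(-1,3);X=X[~np.isnan(X[:,0])]
a=np.radians(71.4);u=np.array([np.cos(a),np.sin(a)]);w=np.array([-u[1],u[0]])
for Q in comps(X,(520,217),100,122,145,5): print("base",len(Q),rect(Q),np.median(Q[:,2]),"s",np.percentile(Q[:,:2]@u,[1,50,99]),"w",np.percentile(Q[:,:2]@w,[1,50,99]))
rs=[read_state()["position"] for _ in range(1)];print(rs,read_state()["ee_rot"])
cv2.imwrite("pics/s3.png",cv2.resize(f[170:290,240:400],None,fx=4,fy=4,interpolation=cv2.INTER_CUBIC))
E
```

```text
clock: 6.85
position: [519.5, 216.3, 139.2]
ee_rot: [0.987, -0.162, -0.001, 0.001]
contact_force: [0.7, 0.3, -2.5]
gripper_width: 33.6
grasp_force: 60.9
base 402 (array([523.62819268, 216.28393816]), array([ 59.39301355, 139.48959344]), 70.96027374267578) 130.28700891122935 s [341.8822432  382.57772424 402.02290353] w [-497.00191717 -457.16542841 -357.62460946]
[array([520.26678574, 216.76610177, 140.56811905])] [ 9.86753359e-01 -1.62227398e-01  2.82631492e-04  2.29923983e-05]
```

View pics/s3.png

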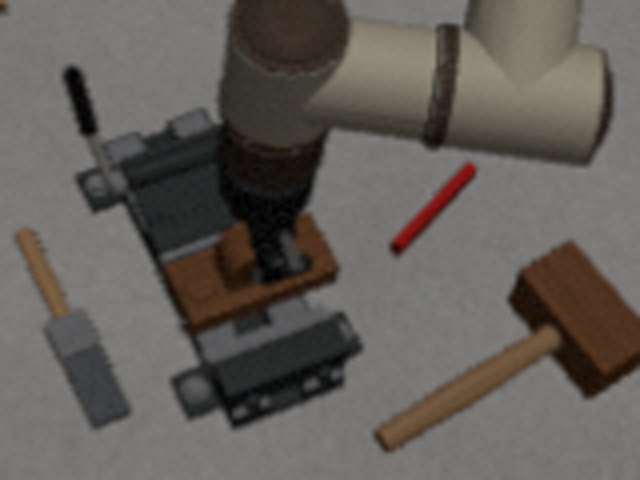

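The pattern hangs level over the parallels with about a 5 mm gap to the fixed jaw, and 4 mm too far along -y. Correcting that and lowering gently.

```bash
python3 -m jog '[[[-0.02,0.006,-0.1],[0,0,0],1],[[-0.038,0.013,-0.2],[0,0,0],1],[[-0.038,0.013,-0.3],[0,0,0],1],[[-0.038,0.013,-0.4],[0,0,0],1],[[-0.038,0.013,-0.46],[0,0,0],1],[[-0.038,0.013,-0.5],[0,0,0],1],[[-0.038,0.013,-0.51],[0,0,0],1],[[-0.038,0.013,-0.52],[0,0,0],1]]'
python3 -m jog '[[[0,0,-0.01],[0,0,0],1],[[0,0,-0.02],[0,0,0],1]]'
```

```text
clock: 7.7
position: [516.3, 218.2, 88.4]
ee_rot: [0.987, -0.162, 0.0, -0.0]
contact_force: [0.5, -0.8, -2.9]
gripper_width: 33.7
grasp_force: 61.1
clock: 7.9
position: [516.3, 218.2, 86.8]
ee_rot: [0.987, -0.162, 0.0, -0.0]
contact_force: [-2.6, -0.5, 4.0]
gripper_width: 33.8
grasp_force: 62.2
```

```bash
python3 -m jog '[[[0,0,-0.005],[0,0,0],1],[[0,0,-0.005],[0,0,0],1]]'
python3 -m jog '[[[0,0,0],[0,0,0],0.2],[[0,0,0],[0,0,0],0],[[0,0,0],[0,0,0],-0.4],[[0,0,0],[0,0,0],-1],[[0,0,0],[0,0,0],-1],[[0,0,0.3],[0,0,0],-1],[[0,0,0.7],[0,0,0],-1],[[0,0,1],[0,0,0],-1]]'
python3 -m jog '[[[0,-0.4,0.1],[0,0,0],-1],[[0,-0.8,0.2],[0,0,0],1],[[0,-1,0.2],[0,0,0],1],[[0,-1,0.2],[0,0,0],1]]'
python3 -m jog '[[[0,-0.4,0],[0,0,0],1],[[0,-0.8,0],[0,0,0],1],[[0,-1,0],[0,0,0],1],[[0,-1,0],[0,0,0],1]]'
python3 - <<'E'
from h import *
a=np.radians(71.4);u=np.array([np.cos(a),np.sin(a)]);w=np.array([-u[1],u[0]])
o=[]
for n in("top","scene"):
    im=get_image(n);P=pts(im); f=im["frame"][...,::-1]
    X=P.reshape(-1,3);X=X[~np.isnan(X[:,0])]
    for nm,lo,hi in(("jaw",59,71),("base",74,86),("boss",95,140)):
      for Q in comps(X,(500,170),160,lo,hi,4.5): print(n,nm,len(Q),rect(Q)[2],np.median(Q[:,2]),"s",np.percentile(Q[:,:2]@u,[1,50,99]),"w",np.percentile(Q[:,:2]@w,[1,50,99]))
    c=f[170:290,240:400] if n=="scene" else f[140:240,130:290]
    o.append(cv2.resize(c,(384,288),interpolation=cv2.INTER_CUBIC))
cv2.imwrite("pics/s4.png",np.hstack(o))
E
```

```text
clock: 8.1
position: [516.3, 218.2, 86.8]
ee_rot: [0.987, -0.162, 0.0, -0.0]
contact_force: [-1.3, -1.5, 4.5]
gripper_width: 33.2
grasp_force: 61.8
clock: 8.9
position: [516.5, 218.2, 187.9]
ee_rot: [0.987, -0.162, 0.001, -0.0]
contact_force: [0.4, 0.9, 0.4]
gripper_width: 85.4
grasp_force: 0.0
clock: 9.3
position: [515.7, 116.0, 206.3]
ee_rot: [0.986, -0.164, 0.0, -0.0]
contact_force: [-0.2, 0.5, 1.1]
gripper_width: 44.1
grasp_force: 0.0
clock: 9.7
position: [515.9, 16.7, 205.5]
ee_rot: [0.987, -0.164, -0.0, 0.0]
contact_force: [-0.2, 0.4, -0.5]
gripper_width: 0.5
grasp_force: 0.0
top jaw 230 71.13906860351562 67.09296841024357 s [267.28538202 282.97939904 306.38767741] w [-423.85108782 -385.59663606 -358.86923396]
top jaw 68 19.257944107055664 66.90670136588224 s [410.42443507 435.36935931 448.75579955] w [-478.26703072 -469.50534993 -449.54104273]
scene jaw 313 71.81979370117188 64.82493088382769 s [268.38224024 288.98645194 309.65559102] w [-482.16108493 -423.90527081 -363.89767414]
scene jaw 441 70.32623291015625 64.99349988464768 s [400.240178   427.34405603 451.32205308] w [-483.54245846 -423.84197388 -362.19065548]
scene base 371 71.34856414794922 78.44968474780738 s [343.12051612 383.68217766 403.43747967] w [-493.18010105 -444.36879174 -354.76484635]
scene boss 216 70.87089538574219 125.52301495947569 s [354.66305128 378.59598316 391.08627433] w [-453.62849801 -429.36988484 -396.317651  ]
```

View pics/s4.png

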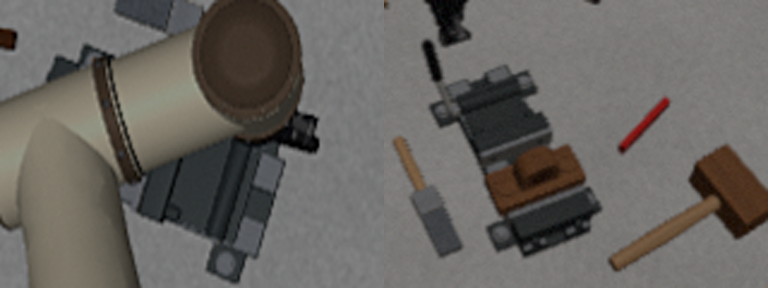

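The scene crop shows the pattern sitting flat on the parallels at about (535,180) in the right panel, boss up and clear of the fixed jaw by a few mm. Now I'll put the shut fingers behind the sliding jaw.

```bash
python3 -m jog '[[[-0.2,0.39,-0.2],[0,0,0],1],[[-0.404,0.783,-0.4],[0,0,0],1],[[-0.404,0.783,-0.8],[0,0,0],1],[[-0.404,0.783,-1],[0,0,0],1],[[-0.404,0.783,-1],[0,0,0],1]]'
python3 -m jog '[[[0,0,-0.2],[0,0,0],1],[[0,0,-0.35],[0,0,0],1],[[0,0,-0.5],[0,0,0],1],[[0,0,-0.6],[0,0,0],1],[[0,0,-0.6],[0,0,0],1]]'
python3 - <<'E'
from h import *
im=get_image("scene");f=im["frame"][...,::-1];P=pts(im);np.savez("pics/scene5.npz",P=P)
cv2.imwrite("pics/s5.png",cv2.resize(f[170:290,240:400],(640,480),interpolation=cv2.INTER_CUBIC))
E
```

```text
clock: 10.3
position: [473.4, 97.1, 103.1]
ee_rot: [0.987, -0.161, -0.003, 0.002]
contact_force: [-0.5, 0.4, 0.8]
gripper_width: -0.2
grasp_force: 0.0
clock: 10.8
position: [475.6, 96.7, 45.5]
ee_rot: [0.987, -0.162, -0.0, 0.0]
contact_force: [-0.6, -0.5, -0.5]
gripper_width: -0.0
grasp_force: 0.0
```

View pics/s5.png

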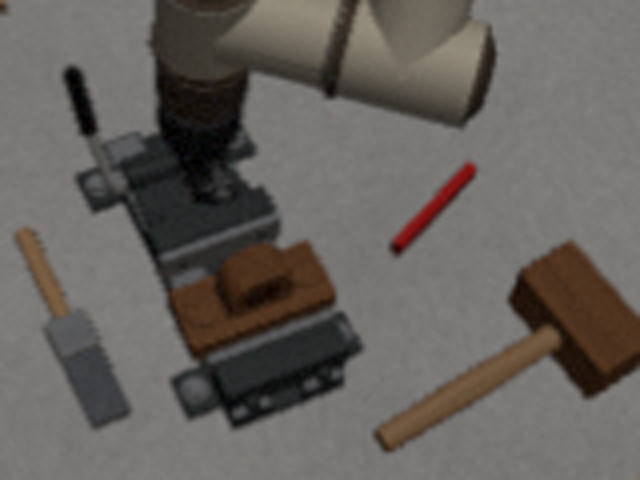

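The fingers stand in the slot behind the jaw without contact. Pushing along the vise x axis.

```bash
python3 -m jog '[[[0.016,0.047,0],[0,0,0],1],[[0.032,0.095,0],[0,0,0],1],[[0.048,0.142,0],[0,0,0],1],[[0.064,0.19,0],[0,0,0],1]]'
python3 -m jog '[[[0.016,0.047,0],[0,0,0],1],[[0.032,0.095,0],[0,0,0],1],[[0.048,0.142,0],[0,0,0],1],[[0.056,0.166,0],[0,0,0],1]]'
python3 - <<'E'
from h import *
a=np.radians(71.4);u=np.array([np.cos(a),np.sin(a)]);w=np.array([-u[1],u[0]])
im=get_image("scene");X=pts(im).reshape(-1,3);X=X[~np.isnan(X[:,0])]
for nm,lo,hi in(("jaw",59,71),("base",74,86)):
  for Q in comps(X,(500,200),160,lo,hi,4.5): print(nm,len(Q),rect(Q)[2],np.median(Q[:,2]),"s",np.percentile(Q[:,:2]@u,[1,50,99]),"w",np.percentile(Q[:,:2]@w,[1,50,99]))
E
```

```text
clock: 11.25
position: [481.8, 113.9, 46.7]
ee_rot: [0.987, -0.162, -0.0, 0.002]
contact_force: [1.5, -9.7, 4.3]
gripper_width: 0.3
grasp_force: 4.3
clock: 11.65
position: [487.5, 130.5, 46.7]
ee_rot: [0.987, -0.162, -0.0, 0.001]
contact_force: [1.3, -8.7, 4.5]
gripper_width: -0.1
grasp_force: 4.2
jaw 249 71.03780364990234 64.67623323273678 s [293.89731197 314.32580278 334.31045341] w [-482.34698543 -437.09553326 -364.80997056]
jaw 437 70.34329223632812 64.9049993075889 s [399.89659824 426.84548256 450.98482163] w [-483.03701609 -423.33778957 -363.31933604]
base 370 71.35694122314453 78.33779005460045 s [342.45984943 382.20075526 403.60327686] w [-492.86094811 -439.32238177 -354.52470415]
```

```bash
python3 -m jog '[[[0.01,0.028,0],[0,0,0],1],[[0.018,0.055,0],[0,0,0],1],[[0.025,0.075,0],[0,0,0],1]]'
python3 -m jog '[[[0.003,0.01,0],[0,0,0],1],[[0.007,0.02,0],[0,0,0],1]]'
python3 -m jog '[[[0.003,0.01,0],[0,0,0],1],[[0.005,0.015,0],[0,0,0],1]]'
```

```text
clock: 12.0
position: [489.7, 137.7, 46.6]
ee_rot: [0.987, -0.162, -0.001, 0.002]
contact_force: [0.9, -8.8, 4.9]
gripper_width: -0.0
grasp_force: 4.1
clock: 12.2
position: [490.2, 139.3, 46.6]
ee_rot: [0.987, -0.162, -0.001, 0.002]
contact_force: [0.9, -10.5, 4.9]
gripper_width: 0.2
grasp_force: 4.8
clock: 12.4
position: [490.8, 140.7, 46.6]
ee_rot: [0.987, -0.162, -0.001, 0.002]
contact_force: [1.8, -10.8, 5.3]
gripper_width: -0.1
grasp_force: 4.8
```

Contact with the pattern: the force rose from about 9 to 10.7 N. I'll continue in small steps until it seats against the fixed jaw.

```bash
for i in 1; do python3 -m jog '[[[0.002,0.005,0],[0,0,0],1],[[0.003,0.01,0],[0,0,0],1],[[0.003,0.01,0],[0,0,0],1]]' | grep -E "pos|contact"; done
python3 -m jog '[[[0.002,0.005,0],[0,0,0],1],[[0.003,0.01,0],[0,0,0],1],[[0.003,0.01,0],[0,0,0],1]]'| grep -E "pos|contact"
python3 -m jog '[[[0.002,0.005,0],[0,0,0],1],[[0.003,0.01,0],[0,0,0],1],[[0.003,0.01,0],[0,0,0],1]]'| grep -E "pos|contact"
```

```text
position: [491.1, 141.7, 46.6]
contact_force: [0.8, -9.5, 4.4]
position: [491.4, 142.7, 46.6]
contact_force: [1.4, -10.8, 4.8]
position: [491.7, 143.7, 46.6]
contact_force: [1.5, -10.0, 3.7]
```

```bash
python3 -m jog '[[[0.002,0.005,0],[0,0,0],1],[[0.003,0.01,0],[0,0,0],1],[[0.003,0.01,0],[0,0,0],1]]'| grep -E "pos|contact"
python3 -m jog '[[[0.002,0.005,0],[0,0,0],1],[[0.003,0.01,0],[0,0,0],1],[[0.003,0.01,0],[0,0,0],1]]'| grep -E "pos|contact"
python3 - <<'E'
from h import *
a=np.radians(71.4);u=np.array([np.cos(a),np.sin(a)]);w=np.array([-u[1],u[0]])
im=get_image("scene");X=pts(im).reshape(-1,3);X=X[~np.isnan(X[:,0])]
for nm,lo,hi in(("jaw",59,71),("base",74,86)):
  for Q in comps(X,(500,200),160,lo,hi,4.5): print(nm,len(Q),rect(Q)[2],np.median(Q[:,2]),"s",np.percentile(Q[:,:2]@u,[1,50,99]),"w",np.percentile(Q[:,:2]@w,[1,50,99]))
E
```

```text
position: [491.9, 144.2, 46.6]
contact_force: [2.9, -11.4, 5.0]
position: [491.9, 144.2, 46.6]
contact_force: [2.3, -15.2, 6.8]
jaw 195 71.81375885009766 64.56045982077892 s [305.74048802 324.76764536 341.94951304] w [-482.71171134 -441.37617326 -364.57094085]
jaw 425 60.45418930053711 64.81820844551767 s [401.09243637 427.99813752 450.85507247] w [-492.96582724 -425.07539024 -362.79089132]
base 373 71.17973327636719 78.6614713105771 s [348.67531614 386.71335362 408.58463662] w [-493.13334991 -440.23760708 -354.12514942]
```

The position has stalled at y=144.2 while the force climbs, so it's seated. One slightly firmer push to square it up, then retreat and rise.

```bash
python3 -m jog '[[[0.003,0.01,0],[0,0,0],1],[[0.007,0.02,0],[0,0,0],1],[[0.007,0.02,0],[0,0,0],1],[[0.007,0.02,0],[0,0,0],1]]'
python3 -m jog '[[[-0.03,-0.09,0],[0,0,0],1],[[-0.06,-0.18,0],[0,0,0],1],[[-0.06,-0.18,0.4],[0,0,0],1],[[-0.06,-0.18,0.8],[0,0,0],1],[[-0.06,-0.18,1],[0,0,0],1]]'
python3 -m jog '[[[0,-0.4,0.3],[0,0,0],1],[[0,-0.8,0.5],[0,0,0],1],[[0,-1,0.5],[0,0,0],1]]'
python3 -m jog '[[[0,-0.4,0],[0,0,0],1],[[0,-0.8,0],[0,0,0],1],[[0,-1,0],[0,0,0],1],[[0,-1,0],[0,0,0],1]]'
python3 - <<'E'
from h import *
a=np.radians(71.4);u=np.array([np.cos(a),np.sin(a)]);w=np.array([-u[1],u[0]])
im=get_image("scene");f=im["frame"][...,::-1];X=pts(im).reshape(-1,3);X=X[~np.isnan(X[:,0])]
for nm,lo,hi in(("jaw",59,71),("base",74,86),("lever",88,140)):
  for Q in comps(X,(495,150),175,lo,hi,4.5): print(nm,len(Q),rect(Q)[2],np.median(Q[:,2]),"s",np.percentile(Q[:,:2]@u,[1,50,99]),"w",np.percentile(Q[:,:2]@w,[1,50,99]))
cv2.imwrite("pics/s6.png",cv2.resize(f[150:290,220:400],(720,560),interpolation=cv2.INTER_CUBIC))
E
```

```text
clock: 14.35
position: [491.8, 144.4, 46.6]
ee_rot: [0.987, -0.163, -0.002, 0.005]
contact_force: [3.2, -20.7, 8.5]
gripper_width: -0.1
grasp_force: 9.5
clock: 14.85
position: [489.1, 133.1, 149.5]
ee_rot: [0.987, -0.162, 0.003, -0.002]
contact_force: [1.5, 1.2, -0.8]
gripper_width: 0.3
grasp_force: 0.0
clock: 15.15
position: [489.0, 31.1, 199.5]
ee_rot: [0.987, -0.162, 0.003, -0.002]
contact_force: [-0.1, -0.4, -1.0]
gripper_width: -0.1
grasp_force: 0.0
clock: 15.55
position: [487.3, -69.6, 196.0]
ee_rot: [0.986, -0.164, 0.0, -0.0]
contact_force: [-0.4, 1.1, -0.6]
gripper_width: -0.0
grasp_force: 0.0
jaw 219 71.97583770751953 64.84518462839048 s [307.68288966 322.39755779 341.75101614] w [-482.21522034 -429.38058909 -363.58654151]
jaw 423 57.790122985839844 65.17554185484252 s [389.08742612 427.92615035 451.01833249] w [-493.36693044 -425.3329473  -363.1107341 ]
base 363 71.22882843017578 78.7213904169255 s [348.24595439 387.57922349 409.19457049] w [-492.62063071 -436.96134168 -354.47247064]
lever 236 73.2596435546875 123.14043685341844 s [360.99191272 384.83670077 396.39385245] w [-453.77074417 -428.97515461 -395.52142116]
lever 78 69.86954498291016 111.6036585819985 s [159.42516668 181.05762496 204.96923998] w [-500.08748413 -492.07983504 -482.38010163]
```

View pics/s6.png

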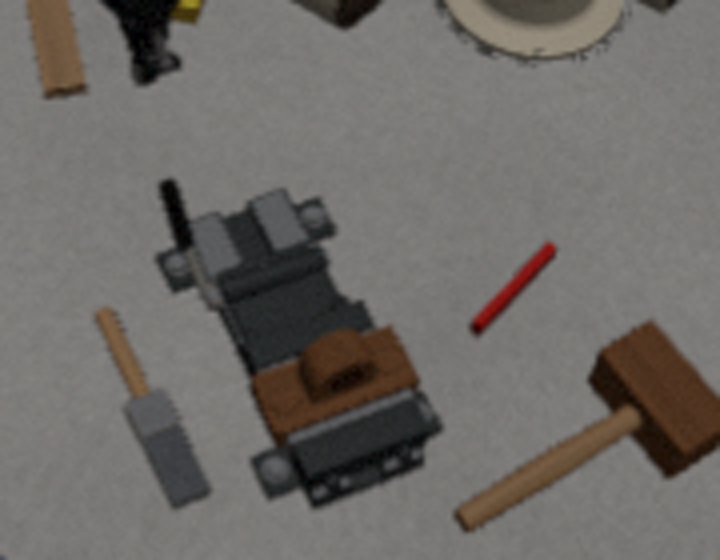

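The pattern is against the fixed jaw with the sliding jaw touching it and the lever still up; the grip end is at about (168,185) in the crop. Now placing the shut fingertips over the grip and pressing it down along its arc.

```bash
python3 -m jog '[[[0.17,0.4,0],[0,0,0],1],[[0.346,0.834,-0.1],[0,0,0],1],[[0.346,0.834,-0.4],[0,0,0],1],[[0.346,0.834,-0.4],[0,0,0],1]]'
python3 -m jog '[[[0,0,-0.12],[0,0,0],1],[[0,0,-0.24],[0,0,0],1],[[-0.019,-0.057,-0.32],[0,0,0],1],[[-0.038,-0.114,-0.41],[0,0,0],1],[[-0.054,-0.16,-0.49],[0,0,0],1],[[-0.07,-0.209,-0.58],[0,0,0],1],[[-0.07,-0.209,-0.58],[0,0,0],1]]'
python3 - <<'E'
from h import *
a=np.radians(71.4);u=np.array([np.cos(a),np.sin(a)]);w=np.array([-u[1],u[0]])
im=get_image("scene");f=im["frame"][...,::-1];X=pts(im).reshape(-1,3);X=X[~np.isnan(X[:,0])]
cv2.imwrite("pics/s7.png",cv2.resize(f[160:260,220:350],(650,500),interpolation=cv2.INTER_CUBIC))
E
```

```text
clock: 16.0
position: [519.6, 17.2, 152.4]
ee_rot: [0.987, -0.161, -0.004, 0.001]
contact_force: [-0.9, -0.4, -1.1]
gripper_width: 0.2
grasp_force: 0.0
clock: 16.7
position: [514.3, -6.5, 96.7]
ee_rot: [0.987, -0.163, -0.001, 0.0]
contact_force: [0.3, -0.2, 0.2]
gripper_width: -0.1
grasp_force: 0.0
```

View pics/s7.png

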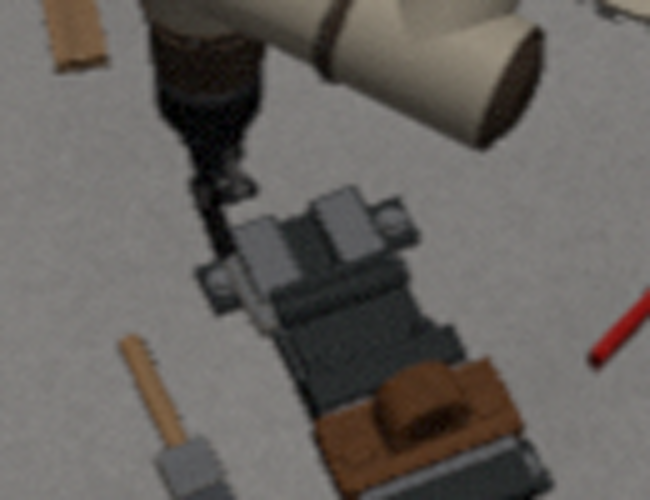

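The tips are on the grip near (205,200) in the crop, but I can't tell how far the lever has turned. Continuing down with force readings.

```bash
python3 -m jog '[[[-0.01,-0.028,-0.1],[0,0,0],1],[[-0.019,-0.056,-0.185],[0,0,0],1]]' | grep -E "pos|cont"
python3 -m jog '[[[-0.007,-0.02,-0.1],[0,0,0],1],[[-0.013,-0.038,-0.187],[0,0,0],1]]' | grep -E "pos|cont"
python3 -m jog '[[[-0.003,-0.01,-0.04],[0,0,0],1],[[-0.003,-0.01,-0.08],[0,0,0],1],[[-0.003,-0.01,-0.095],[0,0,0],1]]' | grep -E "pos|cont"
python3 - <<'E'
from h import *
a=np.radians(71.4);u=np.array([np.cos(a),np.sin(a)]);w=np.array([-u[1],u[0]])
im=get_image("scene");f=im["frame"][...,::-1];X=pts(im).reshape(-1,3);X=X[~np.isnan(X[:,0])]
Q=X[(abs(X[:,:2]@w+492)<14)&(abs(X[:,:2]@u-185)<70)&(X[:,2]>20)&(X[:,2]<150)]
for s in range(115,255,8):
    q=Q[abs(Q[:,:2]@u-s)<4]
    if len(q): print(s,len(q),np.percentile(q[:,2],[0,50,100]).round())
E
```

```text
position: [513.6, -11.3, 79.1]
contact_force: [0.6, -0.7, 2.9]
position: [511.6, -15.3, 59.7]
contact_force: [-0.4, -2.1, 2.5]
position: [511.2, -16.3, 51.2]
contact_force: [-3.4, -2.0, 12.9]
123 3 [39. 42. 51.]
131 3 [45. 45. 52.]
139 1 [43. 43. 43.]
147 9 [ 35.  70. 122.]
155 7 [45. 60. 76.]
163 33 [ 44. 105. 145.]
171 18 [ 44.  78. 148.]
179 12 [20. 46. 55.]
187 16 [ 24.  80. 150.]
195 19 [ 20. 112. 149.]
203 16 [ 43. 141. 149.]
211 18 [ 44. 139. 146.]
219 7 [40. 46. 52.]
227 6 [42. 45. 48.]
235 4 [43. 47. 51.]
243 10 [38. 49. 58.]
251 7 [36. 44. 52.]
```

The lever is near level with 13 N of reaction. One more firm press, then retreat and check.

```bash
python3 -m jog '[[[0,0,-0.015],[0,0,0],1],[[0,0,-0.025],[0,0,0],1],[[0,0,-0.025],[0,0,0],1]]' | grep -E "pos|cont"
python3 -m jog '[[[0,0,0.2],[0,0,0],1],[[0,0,0.6],[0,0,0],1],[[0,0,1],[0,0,0],1]]' >/dev/null
python3 -m jog '[[[0,-0.4,0.4],[0,0,0],1],[[0,-0.8,0.5],[0,0,0],1],[[0,-1,0.5],[0,0,0],1],[[0,-1,0.5],[0,0,0],1]]' | grep -E "pos|cont"
python3 - <<'E'
from h import *
a=np.radians(71.4);u=np.array([np.cos(a),np.sin(a)]);w=np.array([-u[1],u[0]])
im=get_image("scene");f=im["frame"][...,::-1];X=pts(im).reshape(-1,3);X=X[~np.isnan(X[:,0])]
for nm,lo,hi in(("jaw",59,71),("base",74,86),("lever",38,57)):
  for Q in comps(X,(495,150),175,lo,hi,4.5): print(nm,len(Q),rect(Q)[2],np.median(Q[:,2]),"s",np.percentile(Q[:,:2]@u,[1,50,99]),"w",np.percentile(Q[:,:2]@w,[1,50,99]))
Q=X[(abs(X[:,:2]@w+492)<14)&(abs(X[:,:2]@u-180)<75)&(X[:,2]>30)&(X[:,2]<150)]
for s in range(115,255,12):
    q=Q[abs(Q[:,:2]@u-s)<6]
    if len(q): print(s,len(q),np.percentile(q[:,2],[0,50,100]).round())
cv2.imwrite("pics/s8.png",cv2.resize(f[150:290,220:400],(720,560),interpolation=cv2.INTER_CUBIC))
E
```

```text
position: [511.2, -16.3, 50.9]
contact_force: [-5.7, -1.2, 19.2]
position: [511.2, -117.5, 198.6]
contact_force: [0.1, -0.3, -0.9]
jaw 231 74.33281707763672 64.79891083467916 s [305.04228285 319.8429107  341.92183445] w [-481.45240207 -430.64264665 -364.83935929]
jaw 422 67.75294494628906 64.71409985882107 s [405.23915318 427.97481889 450.92667119] w [-489.18923441 -425.47835111 -363.02454169]
base 370 71.52164459228516 78.52482121695864 s [348.90474985 389.23810336 409.29444447] w [-493.86080293 -435.43195349 -354.20487525]
lever 508 71.49633026123047 44.91694205620652 s [144.5481002  248.91446726 297.24907914] w [-499.321866   -435.49476835 -372.74139995]
lever 99 51.64342498779297 47.25138884162041 s [406.25150871 449.73069626 457.5031895 ] w [-488.92051641 -446.35690325 -365.82924042]
127 10 [37. 47. 55.]
139 15 [40. 47. 58.]
151 12 [40. 49. 54.]
163 15 [36. 51. 56.]
175 12 [46. 50. 57.]
187 14 [39. 46. 54.]
199 8 [43. 46. 50.]
211 10 [38. 44. 52.]
223 8 [38. 46. 51.]
235 10 [41. 50. 55.]
247 14 [34. 46. 56.]
```

View pics/s8.png

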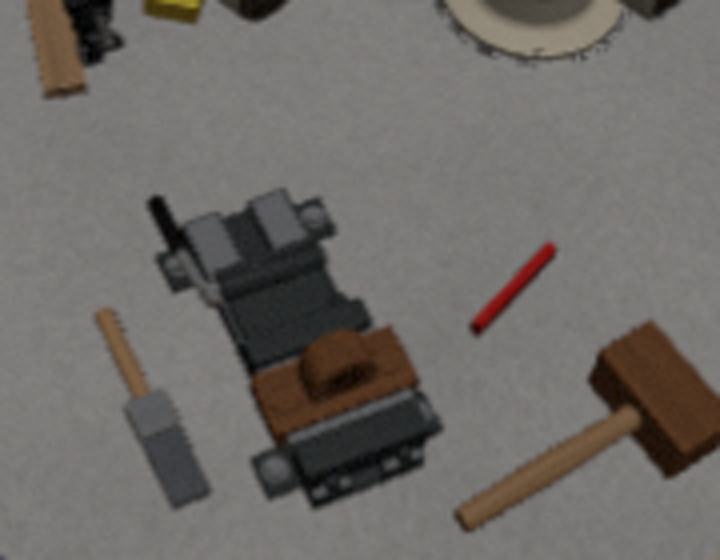

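The lever is level, with its grip top about 51 mm up along its whole length. The jaw body has been pushed back about 3 mm by the gripping plate. The pattern is flat and square, the bystanders haven't moved, and the robot is clear.

```bash
python3 -c "
from bench import job_done;print(job_done())"
```

```text
the job is handed in; nothing more can be done
None
```

The pattern is clamped in the vise: flat on both parallels, square against the fixed jaw, with the cam lever fully down. I handed the job in about 18 s into the 64 s limit, and no verdict came back.

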